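Lift a crucible out of the drying block with tongs

TASK

Take the cover plate off the crucible drying block by its handle and lay it flat on the black rubber mat. Then pick up the tongs from their rest, close them on the crucible with the blue lid and lift it out of its well; crucibles are touched with the tongs only, the two white ones stay seated in their wells and the bottle and jug stay where they stand. Finish while still holding: the blue-lidded crucible upright and still in the tongs, about 8 cm above the block, everything clear of the block.

Things in the scene. Friction and masses are not known exactly. Their poses are not given: they have to be found in the camera images.
- dryer: White drying block, fixed, pose varies. Origin: centre of underside; x runs from its grey console (60 mm high, ends at x = -124 mm) to the far side. Housing 150 (x) by 160 (y) mm, flat rim top 99 mm above the bench; inside the rim a 130 (x) by 116 (y) mm opening. Steel pins, 8 mm diameter, 12 mm tall, stand on the rim at x = 0, y = +-68 mm.
- well_mid (a point): Middle well of the drying block, at its mouth on the aluminium block's top face, 75 mm above the bench, 24 mm below the rim top; its x, y, z axes are the dryer's. The other two wells are 42 mm from it along +x and -x. Wells are 36 mm in diameter, 18 mm deep; one crucible stands in each.
- cover: Loose dark grey cover plate, 150 (x) by 160 (y) by 4 mm, about 240 g, at the start lying on the dryer's rim over the crucibles, its two 12 mm holes over the pins: lift it straight up at least 15 mm before moving it sideways. Origin: centre of underside, z up; on the mat the origin is 3 mm above the bench.
- cover_handle (a point): Centre of the bar of the cover's black bridge handle, 28 mm above the plate's underside: bar 12 mm wide (cover's x), 70 mm long (cover's y), 12 mm high, 18 mm free below it between its two feet. Pinch it from above across the 12 mm.
- mat: Black rubber mat on the bench, fixed, 200 (x) by 190 (y) by 3 mm. Origin: centre of underside. It lies to the robot's left or right, on the other side from the tongs rest.
- rest: Dark steel tongs rest, fixed: base plate 170 (x) by 100 (y) by 5 mm, two cross bars 8 mm wide along y at x = -62 and +58 mm, tops 70 mm above the bench, with end posts at y = +-47 mm reaching 80 mm. The tongs lie on the bars along x. Origin: centre of underside.
- tongs: Steel spring tongs, 120 g, loose on the rest, jaws to own +x. Origin: midway between the two black grip plates, at the arms' mid-height (77 mm above the bench), near the centre of mass; z up. Arms 14 mm high run from the bow at x = -112 mm to x = +105 mm, where the jaws are cranked down. Plates 40 mm long, 18 mm high, 59 mm over their outer faces when free: grip from above, closing along own y.
- tongs_tip (a point): Pinch point, fixed in the tongs at x = +105, y = 0, z = -52 mm: midway between the jaws, mid-height. Jaws are shallow Vs 16 mm high (44 to 60 mm below the origin), 31 mm long in x, that centre a round item. Plates squeezed to 52 mm: jaws 57 mm apart, 74 mm over their outsides, tongs can be carried (about 7 N a side). Plates at 40 mm: jaws closed on a 32 mm crucible (8 N plus the grip).
- tongs_left (a joint): Closing angle of the tongs' left (+y) arm about its hinge at x = -95 mm, rad: 0 sprung fully open, about 0.10 closed on a crucible.
- tongs_right (a joint): Closing angle of the tongs' right (-y) arm about its hinge at x = -95 mm, rad: 0 sprung fully open, about 0.10 closed on a crucible.
- blue_crucible: The crucible to lift: ivory alumina cylinder, 32 mm in diameter, 38 mm high, with a flat blue lid (one piece), about 45 g, in one of the three wells with 2 mm of play, 20 mm of it above the block's top face. Origin: centre of underside, 57 mm above the bench at the start; z up.
- crucible_a: Plain ivory crucible with an ivory lid, same size, in another well; stays there. Origin: centre of underside.
- crucible_b: Plain ivory crucible with an ivory lid, same size, in the remaining well; stays there. Origin: centre of underside.
- bottle: Amber bottle with a blue cap, 70 mm in diameter, 150 mm high, standing beyond the work; leave it alone. Origin: centre of underside.
- jug: Off-white plastic measuring jug with a handle, 100 mm in diameter, 140 mm high, standing beyond the work; leave it alone. Origin: centre of underside.
There are look-alikes about, which are no part of the job. What is shaped like the rest but green or red is not meant.

How it is judged (in metres and radians):
On the way, in this order (a step that is already met when the one before it is completed fails the run):
1. the cover plate lies flat on the mat, let go (horizontal distance between cover and mat below 0.06 m and z of cover in the frame of mat below 0.007 m and angle between cover's own z axis and vertical below 0.05 rad and contact force between the fingers and cover below 0.1 N and linear speed of cover below 0.02 m/s), for 0.2 s.
2. the tongs are lifted off their rest in the gripper (z of tongs in the frame of rest above 0.09 m and contact force between the fingers and tongs above 1 N), for 0.2 s.
At the end, for the whole second after the job is handed in: Blue-lidded crucible gripped only by the tongs, tongs only by the fingers: base 40 mm or more above the block, over the drying block (centres within 120 mm), upright to 0.35 rad, still. Cover flat on the mat, centres within 60 mm, let go. White crucibles upright in their wells (z of blue_crucible in the frame of dryer above 0.115 m and angle between blue_crucible's own z axis and vertical below 0.35 rad and horizontal distance between blue_crucible and dryer below 0.12 m and contact force between blue_crucible and tongs above 1 N and contact force between the fingers and tongs above 2 N and linear speed of blue_crucible below 0.03 m/s and contact force between each of blue_crucible, tongs and dryer below 0.05 N and contact force between each of blue_crucible, tongs and rest below 0.05 N and contact force between each of blue_crucible, tongs and cover below 0.05 N and contact force between blue_crucible and the arm below 0.05 N and contact force between blue_crucible and the fingers below 0.05 N and contact force between tongs and mat below 0.05 N and horizontal distance between cover and mat below 0.06 m and z of cover in the frame of mat below 0.007 m and angle between cover's own z axis and vertical below 0.05 rad and contact force between the fingers and cover below 0.1 N and z of each of crucible_a, crucible_b in the frame of dryer below 0.062 m and angle between each of crucible_a, crucible_b's own z axis and vertical below 0.15 rad and distance of each of crucible_a, crucible_b from where it was at the start of the episode below 0.012 m); the arm keeps its last pose, push and grip.
It fails at once if the robot touches a crucible directly (contact force between any of the arm, the fingers and blue_crucible above 0.3 N or contact force between any of the arm, the fingers and crucible_a above 0.3 N or contact force between any of the arm, the fingers and crucible_b above 0.3 N).
It fails at once if a white crucible is pulled out of its well (z of any of crucible_a, crucible_b in the frame of dryer above 0.069 m).
It fails at once if the cover plate is dropped or thrown (contact force between the fingers and cover below 0.05 N and linear speed of cover above 0.65 m/s).
It fails at once if the bottle or the jug is moved more than 30 mm or knocked over (distance of any of bottle, jug from where it was at the start of the episode above 0.03 m or angle between any of bottle, jug's own z axis and vertical above 0.3 rad).
It also fails if it takes over 64 s, if anything falls off the work surface, if the arm or the gripper's body presses on something with over 40 N, if the wrist force passes 120 N, or if a joint passes its speed limit or range.

ROBOT

A 7-joint arm with a two-finger parallel gripper is mounted at the origin on the work surface. World frame = base frame: x ahead of the robot, y to its left, z up, the work surface at z = 0. Lengths are in mm, angles in rad, forces in N, time in s.
With the tool pointing down it reaches from about 425 to 875 mm from the base axis. Payload 4.7 kg.
Tool frame: the origin (TCP) lies on the centre line of the jaws, within the pads' length; the fingertips stand 19 mm ahead of it and the grasp point (between the pads) is the TCP; z points along the fingers, y is the line along which they close (so a half turn about z gives the same grasp; the last joint's range is limited). The gripper opens to 85 mm and grips with 20 to 120 N. Pads are 22 mm wide; open, the fingers measure 114 mm over their backs; the gripper's body (76 mm by 85 mm) begins 54 mm behind the grasp point. The pads swing forward as they close: fully open they stand 13 mm farther back than shut.
Start: joints at [-1.09, 0.321, -0.07, 1.45, 0.023, 1.371, -0.057], TCP at [292.547, 580.464, 250.349] pointing down, gripper open.
Joint ranges: [-2.86, 2.86], [-0.3, 2.09], [-1.38, 1.24], [0.06, 2.45], [-1.56, 4.7], [0.09, 2.05], [-2.69, 2.69]. Speed limits (rad/s): [2.57, 2.57, 3.14, 3.14, 3.14, 3.14, 3.14].

INTERFACE

Orientations are given as a unit quaternion [x, y, z, w].
In Python, from bench import bot, eyes, sign_off gives the robot as it stands.
- The arm moves only by the shell command python3 -m jog 'ROWS' [FORCE]. ROWS is JSON, a list of rows, each a list of 3 entries, a list of its own where there are three numbers: the opening, from -1 (shut) to 1 (fully open), then the shift along the tool's x, y, z scaled (see below), then the turn about the tool's z scaled (see below). In form: [[claw, [dx, dy, dz], turn], ...]. A call has 1 to 8 rows; each row is the pose to reach, as a shift and turn from the pose commanded when the call began, along the tool's axes at that moment; what a row does not reach only later rows make up. The controller multiplies each number of a shift by 300 mm and each number of a turn by 30 degrees. A row lasts 1/12 s, in which the tool goes at most 41.7 mm and 7.16 degrees, less where a joint would pass 70% of its speed; a pose out of reach is approached as far as the arm can. A call with a number of a shift or a turn outside -1 to 1 is refused whole. A call with a gripper value outside its range is refused whole. The fingers move at their own pace and stop on an object; FORCE is the grip in N (left out, the last holds). Time passes only in rows, so rows that repeat a pose let the fingers close. It gives the time, the measured TCP pose, the force, the opening and the grip force at its end, in the units of the state.
- bot.get_obs(): the state, without advancing time (a new reading comes with each control period).
- eyes.read_camera(name): name is "side" or "top" or "wrist"; returns (picture, depth): 384x512x3 uint8, blue, green, red; 384x512 float32, mm along the optical axis (not along the pixel's ray), 0 where there is no reading.
- eyes.camera_info(name): a dict with "mtx" (3x3 intrinsics, pixels), "R" (3x3) and "t" (3): a world point X has camera coordinates R X + t. Camera axes: x right, y down, z forward; pixel columns grow to the right and rows downward; lengths in mm; the calibration is good to about 2 mm. The wrist camera is an equidistant fisheye: a pixel r from the principal point sees the ray r / f radians off the axis. A picture is of the moment at which its call begins: read the wrist's pose just before it. camera_info takes no time and is no camera call; for the wrist camera it gives the pose at the moment of the call.
- sign_off(): hands the job in; it is judged then, once.
The state is a dict: "time_s": time; "qpos": joint angles; "joint_vel": joint speeds; "tau": joint torques, N m; "eef_pos": TCP position; "eef_rot": TCP orientation; "ft_force": force on the tool from outside, world axes, zero at the start; "ft_torque": the same for the moment, N m; "width": opening from 0.0 (shut) to 1.0 (fully open); "grip_force": force on a finger pad.
Only numpy, scipy, OpenCV 4.12 (cv2) and the standard library are available. Lean on these libraries where they do the work, as an engineer would, in place of code of your own. Each camera call takes 0.05 s, during which the arm holds its last target. There are 200 camera calls.

## Working session

There is one attempt and no reset: what is moved stays moved. The work goes in short steps, Python scripts to look and compute and a shell command to move; the robot and the scene stay as the last step left them, time stands still between calls to the robot, and variables do not carry over. Pictures are saved under pics/ and viewed, at most 10 in all, crops included, and the job is handed in when it is done.

```bash
mkdir -p pics; ls
python3 - <<'E'
from bench import bot, eyes
import cv2,numpy as np
o=bot.get_obs(); print({k:np.round(v,3).tolist() for k,v in o.items()})
for n in ("top","side"):
    p,d=eyes.read_camera(n); cv2.imwrite(f"pics/{n}0.png",p); np.save(f"pics/{n}0.npy",d)
    i=eyes.camera_info(n); print(n,np.round(i["mtx"],1).tolist(),np.round(i["R"],3).tolist(),np.round(i["t"],1).tolist())
E
```

```text
pics
{'time_s': 0.0, 'qpos': [-1.09, 0.322, -0.07, 1.452, 0.023, 1.371, -0.057], 'joint_vel': [0.001, 0.001, -0.0, -0.002, 0.0, -0.002, 0.001], 'tau': [0.0, -49.358, -0.382, -31.433, 0.013, 0.011, -0.0], 'eef_pos': [292.346, 579.986, 249.232], 'eef_rot': [0.231, 0.973, -0.001, -0.0], 'ft_force': [0.631, -0.061, -0.466], 'ft_torque': [-0.032, -0.029, -0.034], 'grip_force': 0.0, 'width': 0.999}
top [[353.2, 0.0, 255.3], [0.0, 353.2, 185.7], [0.0, 0.0, 1.0]] [[0.009, -1.0, 0.012], [-0.991, -0.01, -0.131], [0.131, -0.011, -0.991]] [75.4, 577.6, 1119.6]
side [[455.5, 0.0, 250.9], [0.0, 455.5, 190.6], [0.0, 0.0, 1.0]] [[0.974, -0.224, -0.005], [-0.175, -0.747, -0.641], [0.14, 0.625, -0.768]] [-525.3, 227.8, 1328.9]
```

View pics/top0.png

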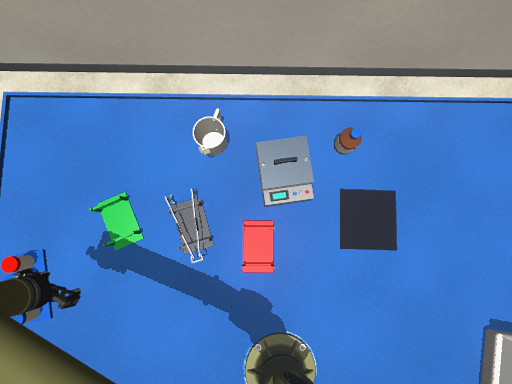

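View pics/side0.png

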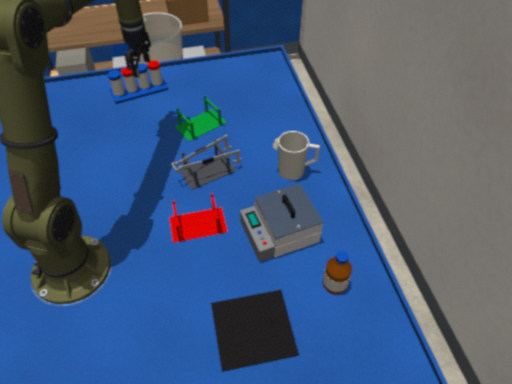

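Top view: dryer with its cover around (285,170), console toward the robot; mat at (368,219); grey rest with tongs at (193,228); red and green decoys; jug (210,133), bottle (347,140). I'll zoom in on the work area.

Run:
```python
import cv2
p=cv2.imread("pics/top0.png")
a=cv2.resize(p[180:270,155:225],None,fx=5.7,fy=5.7,interpolation=cv2.INTER_CUBIC)
b=cv2.resize(p[125:215,245:325],None,fx=4.9,fy=5.7,interpolation=cv2.INTER_CUBIC)
cv2.imwrite("pics/crop0.png",cv2.hconcat([a,b]))
```

```text
(no output)
```

View pics/crop0.png

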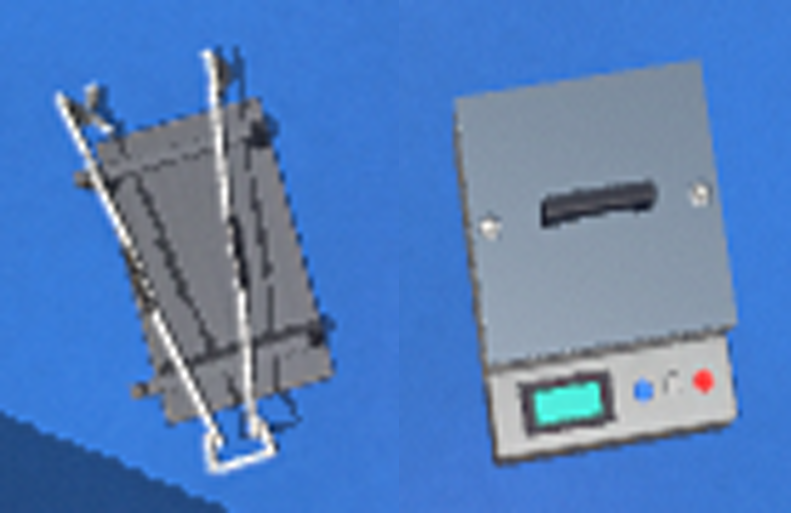

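The crop shows the tongs with jaws pointing away from the robot (+x), bow near (197,262); cover with handle at (286,160), pins at (263,165) and (307,159).

```bash
cat > h.py <<'E'
import cv2,numpy as np
from bench import bot,eyes
from scipy.spatial.transform import Rotation as Ro
def rays(n,uv,info=None):
    i=info or eyes.camera_info(n); uv=np.atleast_2d(np.float64(uv)); K=np.array(i["mtx"]);R=np.array(i["R"]);t=np.array(i["t"])
    q=np.c_[(uv[:,0]-K[0,2])/K[0,0],(uv[:,1]-K[1,2])/K[1,1]]
    if n=="wrist":
        r=np.linalg.norm(q,axis=1,keepdims=True)+1e-12
        c=np.c_[q/r*np.sin(r),np.cos(r)]
    else: c=np.c_[q,np.ones(len(q))]
    return -R.T@t, c@R
def plane(n,uv,z,info=None):
    o,d=rays(n,uv,info); s=(z-o[2])/d[:,2]; return o[:2]+s[:,None]*d[:,:2]
def blob(mask,x0,y0,x1,y1):
    m=np.zeros_like(mask); m[y0:y1,x0:x1]=mask[y0:y1,x0:x1]
    cs,_=cv2.findContours(m,cv2.RETR_EXTERNAL,cv2.CHAIN_APPROX_NONE)
    return max(cs,key=cv2.contourArea)[:,0,:]
def rect(n,c,z,info=None):
    (cx,cy),(w,h),a=cv2.minAreaRect(np.float32(plane(n,c,z,info)))
    return np.round([cx,cy,w,h,a],1)
def tool():
    o=bot.get_obs(); R=Ro.from_quat(o["eef_rot"]).as_matrix(); return np.array(o["eef_pos"]),R,o
def go(target,yaw=None):
    "shift/turn numbers to bring TCP to target; yaw = wanted direction (deg) of tool y"
    p,R,o=tool(); s=R.T@(np.array(target)-p)/300
    y=np.degrees(np.arctan2(R[1,1],R[0,1])); print("tcp",p.round(1),"tooly deg",round(y,1),"tooly",R[:,1].round(3),"toolz",R[:,2].round(3))
    t=None
    if yaw is not None: t=((-(yaw-y)+90)%180-90)/30  # tool z down: + turn = world clockwise
    print("shift",s.round(4),"turn",t)
E
python3 - <<'E'
from h import *
p=cv2.imread("pics/top0.png"); hsv=cv2.cvtColor(p,cv2.COLOR_BGR2HSV); H,S,V=cv2.split(hsv)
black=(V<60).astype(np.uint8); 
print("mat",rect("top",blob(black,330,180,405,258),3))
print("handle",rect("top",blob(((V<75)).astype(np.uint8),268,150,304,172),133))
grey=((S<110)&(V>80)).astype(np.uint8)
c=blob(grey,245,125,325,215); print("dryer+console",rect("top",c,99))
print("cov px",hsv[150,285],hsv[195,300],hsv[160,270])
c2=c[c[:,1]<180]
print("pins",plane("top",[[263,165.0],[306.5,159]],111).round(1))
pl=((S<110)&(V<140)).astype(np.uint8)
print("rest",rect("top",blob(pl,160,190,220,262),5), hsv[220,190],hsv[230,200])
br=((S<90)&(V>165)); ys,xs=np.nonzero(br[180:266,160:215]); uv=np.c_[xs+160,ys+180]
P=plane("top",uv,84); print(len(P)); 
for y in range(188,266,4):
    r=uv[uv[:,1]==y][:,0]; print(y,r.tolist())
E
```

```text
mat [ 464.6 -312.7  134.6  117.9   15.4]
handle [637.7  -7.5   9.4  67.5   3.7]
dryer+console [618.6 -11.  205.  164.6   8.7]
cov px [105  52 161] [ 90   3 194] [105  50 170]
pins [[631.8  58.6]
 [652.2 -76.3]]
rest [446.9 295.2 171.  114.   15.5] [114  20 128] [113  18 130]
196
188 []
192 [191, 192]
196 [165, 170, 192]
200 [166, 192, 193]
204 [168, 192, 193]
208 [170, 171, 193, 194]
212 [172, 194]
216 [173, 174, 194]
220 [175, 176]
224 [178, 195]
228 []
232 [196, 197]
236 [182, 197]
240 [184, 198]
244 [186, 197, 198]
248 [188, 198]
252 [190, 198, 199]
256 [191, 192, 199, 201, 202]
260 [191, 192, 196, 197, 198, 199, 200]
264 []
```

Run:
```python
from h import *
p=cv2.imread("pics/top0.png"); H,S,V=cv2.split(cv2.cvtColor(p,cv2.COLOR_BGR2HSV))
m=((V<90)).astype(np.uint8); print(np.bincount(V[200:240,345:390].ravel()).argmax())
print("mat",rect("top",blob(m,330,180,405,258),3))
go([630,-8,260],8.6)
```

```text
60
mat [ 472.8 -296.6  186.1  197.2   88.7]
tcp [292.4 580.1 249.3] tooly deg 63.3 tooly [ 0.45   0.893 -0.002] toolz [-0.001 -0.002 -1.   ]
shift [-1.8872 -1.2441 -0.0333] turn 1.8218805932134416
```

```bash
python3 -m jog '[[1,[-0.94,-0.62,-0.03],0.9],[1,[-0.94,-0.62,-0.03],0.9],[1,[-0.94,-0.62,-0.03],0.9],[1,[-0.94,-0.62,-0.03],0.9],[1,[-0.94,-0.62,-0.03],0.9],[1,[-0.94,-0.62,-0.03],0.9],[1,[-0.94,-0.62,-0.03],0.9],[1,[-0.94,-0.62,-0.03],0.9]]'; python3 -c "
from h import *
go([630,-8,260],8.6)"
```

```text
time_s: 0.77
eef_pos: [458.8, 289.4, 259.0]
eef_rot: [0.452, 0.892, -0.0, -0.0]
ft_force: [0.9, 0.4, 0.9]
width: 0.999
grip_force: 0.0
tcp [458.8 289.4 259. ] tooly deg 36.3 tooly [ 0.806  0.592 -0.   ] toolz [-0. -0. -1.]
shift [-1.1369 -0.1262 -0.0035] turn 0.9222059965079439
```

```bash
python3 - <<'E'
from h import *
import pickle
i=eyes.camera_info("wrist"); p,d=eyes.read_camera("wrist"); cv2.imwrite("pics/w1.png",p); pickle.dump(i,open("pics/w1.pkl","wb")); print(np.round(i["mtx"],1).tolist(),np.round(-np.array(i["R"]).T@i["t"],1))
E
python3 -m jog '[[1,[-0.98,-0.126,0],0.92],[1,[-0.98,-0.126,0],0.92],[1,[-0.98,-0.126,0],0.92],[1,[-0.98,-0.126,0],0.92],[1,[-0.98,-0.126,0],0.92],[1,[-0.98,-0.126,0],0.92],[1,[-0.98,-0.126,0],0.92],[1,[-0.98,-0.126,0],0.92]]'
python3 - <<'E'
from h import *
import pickle
go([630,-8,260],8.6)
i=eyes.camera_info("wrist"); p,d=eyes.read_camera("wrist"); cv2.imwrite("pics/w2.png",p); pickle.dump(i,open("pics/w2.pkl","wb"))
cv2.imwrite("pics/w12.png",cv2.resize(cv2.vconcat([cv2.imread("pics/w1.png"),p]),None,fx=.78,fy=.78))
E
```

```text
[[297.3, 0.0, 257.2], [0.0, 297.3, 194.4], [0.0, 0.0, 1.0]] [412.8 352.3 382.9]
time_s: 1.48
eef_pos: [603.8, 22.1, 258.9]
eef_rot: [0.656, 0.755, -0.002, 0.002]
ft_force: [-0.7, -1.8, 0.2]
width: 0.997
grip_force: 0.0
tcp [603.8  22.1 258.9] tooly deg 8.0 tooly [0.99  0.139 0.001] toolz [ 0.001 -0.006 -1.   ]
shift [-0.1115  0.0727 -0.0028] turn -0.020277913079196234
```

View pics/w12.png

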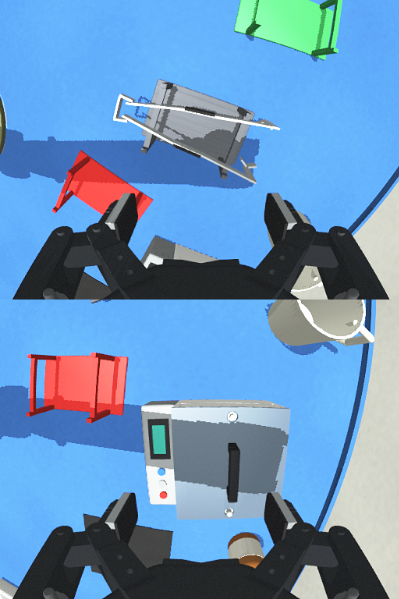

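Wrist view w1 shows rest and tongs clear (bow left at about (155,140) full-res, jaws right at (340,200)); w2 shows the handle near (299,222) and pins (299,149), (293,273).

Run:
```python
from h import *
import pickle
i=pickle.load(open("pics/w2.pkl","rb")); p=cv2.imread("pics/w2.png"); H,S,V=cv2.split(cv2.cvtColor(p,cv2.COLOR_BGR2HSV))
c=blob((V<60).astype(np.uint8),280,170,325,265); print(c.min(0),c.max(0)); print("handle",rect("wrist",c,133,i))
for b in [(285,137,315,160),(280,262,308,284)]:
    c=blob((V>205).astype(np.uint8),*b); m=c.mean(0); print("pin",m,len(c),plane("wrist",m,111,i).round(1))
i=pickle.load(open("pics/w1.pkl","rb")); p=cv2.imread("pics/w1.png")
cv2.imwrite("pics/w1c.png",cv2.resize(p[90:250,130:370],None,fx=3.3,fy=3.3,interpolation=cv2.INTER_CUBIC))
```

```text
[291 184] [307 259]
handle [646.5  -3.9  13.2  76.    8.4]
pin [300.02419355 148.42741935] 124 [[638.8  61.7]]
pin [288.43119266 269.93577982] 109 [[651.  -68.5]]
```

View pics/w1c.png

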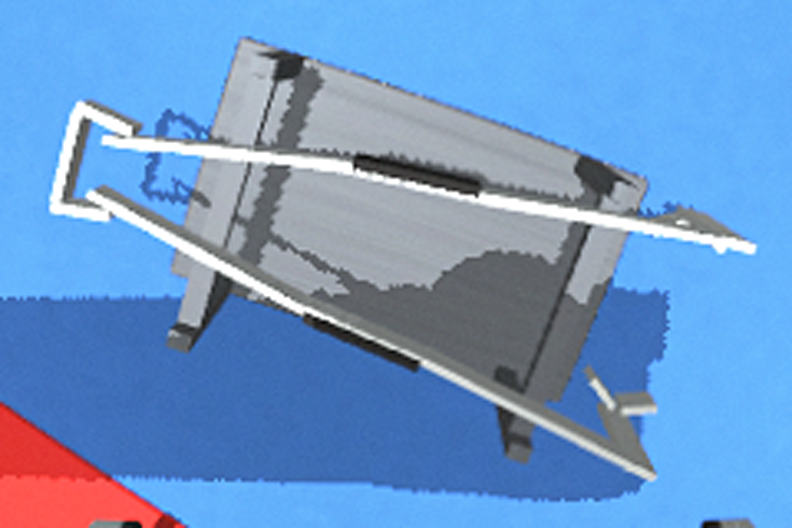

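Run:
```python
from h import *
import pickle
i=pickle.load(open("pics/w1.pkl","rb"))
q=lambda L: np.array(L)/3.3+[130,90]
def P(L,z): return plane("wrist",q(L),z,i)
u=P([[355,160],[480,186]],86); l=P([[305,318],[418,368]],86)
print("plates",u.round(1).tolist(),l.round(1).tolist(),"mid",np.r_[u,l].mean(0).round(1))
b=P([[82,103],[56,212]],84); print("bow",b.round(1).tolist(),b.mean(0).round(1))
t=P([[752,250],[652,476]],84); print("tips",t.round(1).tolist(),t.mean(0).round(1))
m=np.r_[u,l].mean(0)
for nm,e in (("bow",m-b.mean(0)),("tip",t.mean(0)-m),("all",t.mean(0)-b.mean(0))): print(nm,np.hypot(*e),np.degrees(np.arctan2(e[1],e[0])))
v=(u[1]-u[0],l[1]-l[0]); print([np.degrees(np.arctan2(x[1],x[0])) for x in v])
go([646,-4,200],8.5)
```

```text
plates [[418.7, 310.8], [454.1, 326.8]] [[434.8, 260.6], [473.5, 268.3]] mid [445.3 291.6]
bow [[337.0, 276.0], [348.4, 241.2]] [342.7 258.6]
tips [[537.3, 364.0], [562.0, 283.4]] [549.7 323.7]
bow 107.7712985285205 17.855831550212983
tip 109.22005657422949 17.063171657292095
all 216.98616399722894 17.456855436783485
[np.float64(24.339895628150195), np.float64(11.216479386433976)]
tcp [603.   25.1 258.8] tooly deg 8.1 tooly [ 0.99   0.141 -0.   ] toolz [ 0.    -0.004 -1.   ]
shift [-0.1154  0.1283  0.1962] turn -0.013445385658100406
```

```bash
python3 -m jog '[[1,[-0.115,0.128,0.196],-0.013],[1,[-0.115,0.128,0.196],-0.013],[1,[-0.115,0.128,0.196],-0.013],[1,[-0.115,0.128,0.196],-0.013],[1,[-0.115,0.128,0.196],-0.013]]'
python3 - <<'E'
from h import *
import pickle
go([646,-4,127],8.5)
i=eyes.camera_info("wrist"); p,d=eyes.read_camera("wrist"); cv2.imwrite("pics/w3.png",p); pickle.dump(i,open("pics/w3.pkl","wb"))
print(np.round(-np.array(i["R"]).T@i["t"],1))
H,S,V=cv2.split(cv2.cvtColor(p,cv2.COLOR_BGR2HSV))
m=(V<60).astype(np.uint8)
K=np.array(i["mtx"])
c=np.array(i["R"])@[646,-4,133]+i["t"]; print("expected cam",c)
th=np.arctan2(np.hypot(*c[:2]),c[2]); uv=K[:2,2]+K[0,0]*th*c[:2]/np.hypot(*c[:2]); print(uv)
E
```

```text
time_s: 1.95
eef_pos: [644.6, 5.4, 200.6]
eef_rot: [0.649, 0.761, 0.0, -0.001]
ft_force: [0.3, 0.4, 0.3]
width: 1.0
grip_force: 0.0
tcp [644.6   5.4 200.6] tooly deg 9.1 tooly [ 0.987  0.159 -0.   ] toolz [-0.001  0.001 -1.   ]
shift [-3.200e-02 -2.000e-04  2.452e-01] turn 0.02083748408167878
[632.7  82.4 324.5]
expected cam [ -0.44729487  24.59642491 209.07135468]
[256.57375564 229.20706464]
```

View pics/w3.png

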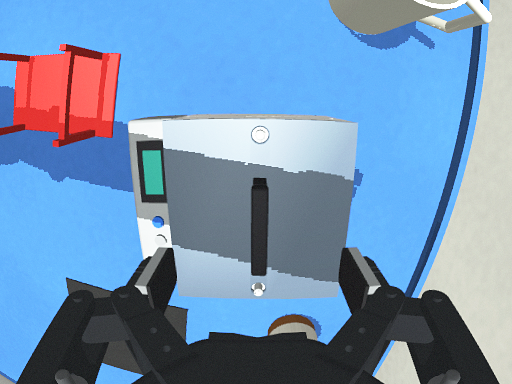

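The handle bar (columns 252–268, rows 180–275) sits midway between the fingers (175 and 340); pins at (260,134) and (258,289).

Run:
```python
from h import *
import pickle
i=pickle.load(open("pics/w3.pkl","rb"))
h=plane("wrist",[[259.5,190],[259.5,274]],133,i); pn=plane("wrist",[[260,134],[258.3,289]],111,i)
print(h.round(1).tolist(),h.mean(0),pn.round(1).tolist(),pn.mean(0),np.hypot(*(pn[0]-pn[1])))
d=pn[0]-pn[1]; print(np.degrees(np.arctan2(-d[0],d[1])))
go([*((h.mean(0)+pn.mean(0))/2),127],np.degrees(np.arctan2(-d[0],d[1])))
```

```text
[[643.4, 24.9], [654.2, -40.9]] [648.76325393  -8.01423981] [[638.2, 59.8], [658.2, -71.0]] [648.18086206  -5.55866848] 132.30984554531486
8.677447654648498
tcp [645.    5.5 201.6] tooly deg 9.2 tooly [0.987 0.159 0.001] toolz [ 0.001  0.001 -1.   ]
shift [-0.0427  0.0047  0.2487] turn 0.015866503092169162
```

```bash
python3 -m jog '[[1,[-0.043,0.005,0.1],0.016],[0.2,[-0.043,0.005,0.2],0.016],[0.0,[-0.043,0.005,0.243],0.016],[-0.4,[-0.043,0.005,0.243],0.016],[-1,[-0.043,0.005,0.243],0.016],[-1,[-0.043,0.005,0.243],0.016],[-1,[-0.043,0.005,0.243],0.016],[-1,[-0.043,0.005,0.243],0.016]]' 60;  python3 -m jog '[[-1,[0,0,0],0],[-1,[0,0,0],0],[-1,[0,0,-0.03],0],[-1,[0,0,-0.06],0],[-1,[0,0,-0.1],0],[-1,[0,0,-0.15],0],[-1,[0,0,-0.2],0],[-1,[0,0,-0.25],0]]'
python3 - <<'E'
from h import *
go([473,-297,203],-1.3+180)
E
```

```text
time_s: 2.67
eef_pos: [649.8, -8.3, 130.2]
eef_rot: [0.652, 0.758, 0.002, 0.001]
ft_force: [-1.5, 0.8, 6.0]
width: 0.123
grip_force: 60.7
time_s: 3.33
eef_pos: [648.4, -9.0, 204.1]
eef_rot: [0.652, 0.758, 0.0, 0.0]
ft_force: [0.1, 0.1, -2.6]
width: 0.124
grip_force: 59.5
tcp [648.4  -9.  204.1] tooly deg 8.5 tooly [0.989 0.149 0.   ] toolz [ 0. -0. -1.]
shift [-0.8624 -0.7209  0.0034] turn 0.32828139722505323
```

```bash
python3 -m jog '[[-1,[-0.08,-0.07,0],0.03],[-1,[-0.18,-0.15,0],0.07],[-1,[-0.29,-0.24,0],0.11],[-1,[-0.40,-0.33,0],0.16],[-1,[-0.51,-0.425,0],0.2],[-1,[-0.62,-0.52,0],0.24],[-1,[-0.73,-0.61,0],0.28],[-1,[-0.81,-0.68,0],0.328]]';  python3 -m jog '[[-1,[-0.05,-0.03,0],0],[-1,[-0.05,-0.03,0.06],0],[-1,[-0.05,-0.03,0.14],0],[-1,[-0.05,-0.03,0.23],0],[-1,[-0.05,-0.03,0.32],0],[-1,[-0.05,-0.03,0.4],0],[-1,[-0.05,-0.03,0.45],0],[-1,[-0.05,-0.03,0.45],0]]'
python3 - <<'E'
from h import *
p,d=eyes.read_camera("top"); cv2.imwrite("pics/top1.png",p)
go([473,-297,34],-1.3+180)
E
```

```text
time_s: 4.0
eef_pos: [481.3, -281.9, 203.7]
eef_rot: [0.716, 0.698, 0.0, 0.001]
ft_force: [1.0, -0.4, -2.3]
width: 0.128
grip_force: 59.6
time_s: 4.67
eef_pos: [471.4, -293.0, 64.9]
eef_rot: [0.715, 0.699, -0.001, -0.003]
ft_force: [-0.4, 0.6, -3.2]
width: 0.124
grip_force: 59.5
tcp [ 472.6 -293.8   66.8] tooly deg -1.3 tooly [ 1.    -0.022 -0.003] toolz [-0.003  0.001 -1.   ]
shift [-0.0107  0.0018  0.1092] turn 0.0005521404873273165
```

```bash
python3 -m jog '[[-1,[-0.01,0,0.04],0],[-1,[-0.01,0,0.07],0],[-1,[-0.01,0,0.09],0],[-1,[-0.01,0,0.1],0],[-1,[-0.01,0,0.108],0],[-1,[-0.01,0,0.112],0],[-1,[-0.01,0,0.114],0],[-1,[-0.01,0,0.114],0]]'
```

```text
time_s: 5.38
eef_pos: [473.6, -297.3, 34.1]
eef_rot: [0.715, 0.699, 0.0, -0.0]
ft_force: [-3.2, 1.9, 4.3]
width: 0.121
grip_force: 60.5
```

Force has flipped to supported (+4 N): the plate is on the mat. Release gently, then rise.

```bash
python3 -m jog '[[-0.6,[0,0,0],0],[-0.5,[0,0,0],0],[-0.3,[0,0,0],0],[0,[0,0,0],0],[0.3,[0,0,0],0],[0.3,[0,0,0],0],[0.3,[0,0,-0.03],0],[0.3,[0,0,-0.1],0]]'; python3 -m jog '[[0.6,[0,0,-0.13],0],[1,[0,0,-0.26],0],[1,[0,0,-0.39],0],[1,[0,0,-0.52],0],[1,[0,0,-0.65],0],[1,[0,0,-0.65],0]]'
python3 - <<'E'
from h import *
p,d=eyes.read_camera("top"); cv2.imwrite("pics/top2.png",p)
q,d=eyes.read_camera("side"); cv2.imwrite("pics/side2.png",q)
cv2.imwrite("pics/v2.png",cv2.hconcat([cv2.resize(p[110:270,150:420],None,fx=1.5,fy=1.5*1.25),cv2.resize(q[150:384,200:360],None,fx=2,fy=300/234)]))
go([447,292,260],17.5+90)
E
```

```text
time_s: 6.05
eef_pos: [471.6, -296.2, 61.6]
eef_rot: [0.715, 0.699, -0.001, -0.002]
ft_force: [-0.4, 0.1, 0.9]
width: 0.65
grip_force: 0.0
time_s: 6.55
eef_pos: [476.5, -300.0, 267.4]
eef_rot: [0.715, 0.699, 0.003, 0.006]
ft_force: [1.0, -1.1, 0.9]
width: 0.998
grip_force: 0.0
tcp [ 474.3 -298.   260.8] tooly deg -1.3 tooly [ 1.    -0.022  0.005] toolz [ 0.005 -0.001 -1.   ]
shift [ 1.9641 -0.135  -0.    ] turn 2.3737802108774106
```

View pics/v2.png

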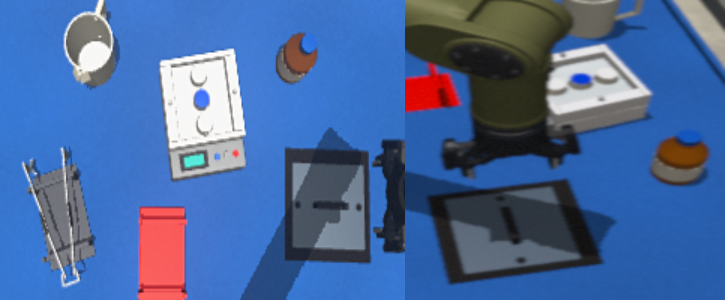

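Cover lies flat on the mat; the blue-lidded crucible is in the middle well. Now to the tongs, with the wrist camera on the jaw side.

```bash
R='see rows'; python3 -m jog '[[0.7,[0.98,-0.07,0],1],[0.7,[0.98,-0.07,0],1],[0.7,[0.98,-0.07,0],1],[0.7,[0.98,-0.07,0],1],[0.7,[0.98,-0.07,0],1],[0.7,[0.98,-0.07,0],1],[0.7,[0.98,-0.07,0],1]]'; python3 -c "
from h import *
go([447,292,260],17.5-90)"
```

```text
time_s: 7.23
eef_pos: [459.8, -40.8, 257.0]
eef_rot: [0.872, 0.489, -0.001, -0.0]
ft_force: [1.0, -0.0, -0.5]
width: 0.849
grip_force: 0.0
tcp [459.8 -40.8 257. ] tooly deg -31.4 tooly [ 0.854 -0.521 -0.002] toolz [-0.002 -0.    -1.   ]
shift [ 0.9246 -0.6144 -0.01  ] turn 1.3702838005502684
```

```bash
python3 -m jog '[[1,[0.92,-0.61,0],1],[1,[0.92,-0.61,0],1],[1,[0.92,-0.61,0],1],[1,[0.92,-0.61,0],1],[1,[0.92,-0.61,0],1],[1,[0.92,-0.61,0],1],[1,[0.92,-0.61,0],1],[1,[0.92,-0.61,0],1]]'; python3 -c "
from h import *
go([435,288,230],17.5-90)"
```

```text
time_s: 7.9
eef_pos: [447.7, 272.0, 256.8]
eef_rot: [0.969, 0.248, -0.001, 0.0]
ft_force: [1.1, -0.1, -0.5]
width: 1.002
grip_force: 0.0
tcp [447.7 272.  256.8] tooly deg -61.3 tooly [ 0.48  -0.877  0.   ] toolz [-0.002 -0.001 -1.   ]
shift [-0.0113 -0.067   0.0892] turn 0.37363646687417523
```

```bash
python3 -m jog '[[1,[0.029,-0.057,0.09],0.373],[1,[0.029,-0.057,0.09],0.373],[1,[0.029,-0.057,0.09],0.373],[1,[0.029,-0.057,0.09],0.373]]'
python3 - <<'E'
from h import *
import pickle
go([447,292,72],17.5-90)
i=eyes.camera_info("wrist"); p,d=eyes.read_camera("wrist"); cv2.imwrite("pics/w4.png",p); pickle.dump(i,open("pics/w4.pkl","wb"))
E
```

```text
time_s: 8.23
eef_pos: [447.9, 289.1, 230.0]
eef_rot: [0.988, 0.153, -0.001, 0.001]
ft_force: [0.2, 0.1, -0.2]
width: 1.002
grip_force: 0.0
tcp [447.9 289.1 230. ] tooly deg -72.4 tooly [ 0.303 -0.953  0.001] toolz [-0.002 -0.002 -1.   ]
shift [ 0.0012 -0.011   0.5267] turn 0.00477656076503763
```

View pics/w4.png

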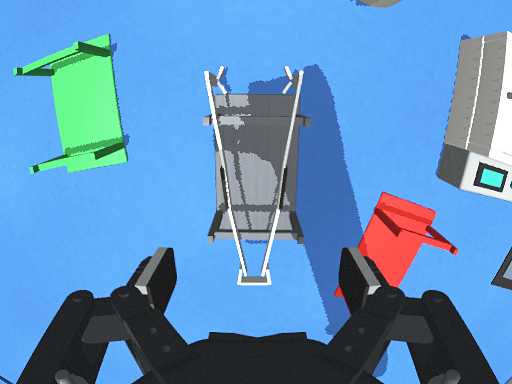

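Wrist view: tongs are centred and aligned; bow corners (239,281)/(270,281), arm tips (208,72)/(301,72), plates around (222,188) and (284,187).

Run:
```python
from h import *
import pickle
i=pickle.load(open("pics/w4.pkl","rb")); p=cv2.imread("pics/w4.png"); H,S,V=cv2.split(cv2.cvtColor(p,cv2.COLOR_BGR2HSV))
br=((S<40)&(V>190)).astype(np.uint8); m=np.zeros_like(br); m[60:290,200:310]=br[60:290,200:310]
ys,xs=np.nonzero(m); P=plane("wrist",np.c_[xs,ys],84,i)
y0=np.radians(17.6); D=np.array([[np.cos(y0),np.sin(y0)],[-np.sin(y0),np.cos(y0)]])
# centreline: per row of pixels, extremes of bright
Q=P@D.T
L=[];
for s in np.arange(Q[:,0].min(),Q[:,0].max(),6):
    k=Q[abs(Q[:,0]-s)<3]
    if len(k): L.append([s,k[:,1].min(),k[:,1].max()])
L=np.array(L); print((L-[L[0,0],0,0]).round(1).tolist())
dk=(V<45).astype(np.uint8)
for b in [(214,155,230,215),(277,155,293,215)]:
    try: c=blob(dk,*b); print("plate",c.min(0),c.max(0),rect("wrist",c,86,i))
    except Exception as e: print(e)
b=plane("wrist",[[239,283],[270,283]],84,i); t=plane("wrist",[[207.5,72],[301,72]],84,i)
print("bow",b.mean(0),"tip",t.mean(0)); e=t.mean(0)-b.mean(0); print(np.hypot(*e),np.degrees(np.arctan2(e[1],e[0])), "org",b.mean(0)+112/217*e)
cv2.imwrite("pics/w4c.png",cv2.resize(p[140:230,200:305],None,fx=5,fy=5,interpolation=cv2.INTER_CUBIC))
```

```text
[[0.0, 125.1, 161.2], [6.0, 125.1, 160.0], [12.0, 126.3, 159.9], [18.0, 126.5, 158.6], [24.0, 129.8, 156.2], [30.0, 128.8, 157.1], [36.0, 126.9, 158.1], [42.0, 126.0, 159.0], [48.0, 125.0, 160.8], [54.0, 124.1, 162.6], [60.0, 122.3, 163.5], [66.0, 121.4, 164.3], [72.0, 119.6, 166.1], [78.0, 118.7, 167.0], [84.0, 117.8, 168.6], [90.0, 117.9, 167.6], [96.0, 118.2, 167.4], [102.0, 117.4, 168.1], [108.0, 117.4, 168.9], [114.0, 116.6, 168.8], [120.0, 115.9, 169.6], [126.0, 115.1, 174.9], [132.0, 113.4, 172.0], [138.0, 112.5, 173.6], [144.0, 111.7, 174.5], [150.0, 110.1, 176.1], [156.0, 109.3, 176.9], [162.0, 108.5, 177.7], [168.0, 106.8, 187.7], [174.0, 106.0, 187.6], [180.0, 105.2, 181.0], [186.0, 104.4, 181.7], [192.0, 103.5, 182.6], [198.0, 101.8, 183.4], [204.0, 101.0, 184.3], [210.0, 100.1, 186.0], [216.0, 98.4, 186.9], [222.0, 99.3, 185.9]]
plate [220 167] [223 180] [450.3 323.3  12.5   2.7  23.7]
plate [280 166] [286 208] [454.7 264.9  41.5   2.1  11.6]
bow [342.05150152 257.52876672] tip [548.8121805  322.99719272]
216.87806061351864 17.56980077131058 org [448.76669067 291.31892208]
```

View pics/w4c.png

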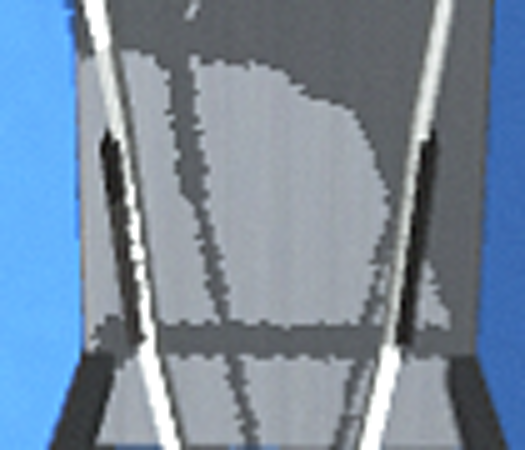

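```bash
python3 -m jog '[[1,[0.001,-0.008,0.13],0.005],[1,[0.001,-0.008,0.26],0.005],[1,[0.001,-0.008,0.38],0.005],[1,[0.001,-0.008,0.46],0.005],[1,[0.001,-0.008,0.5],0.005],[1,[0.001,-0.008,0.526],0.005],[1,[0.001,-0.008,0.526],0.005],[1,[0.001,-0.008,0.526],0.005]]'; python3 -c "
from h import *
go([447.5,291.5,72],17.5-90)"
```

```text
time_s: 8.95
eef_pos: [449.0, 292.6, 75.0]
eef_rot: [0.989, 0.151, 0.001, -0.001]
ft_force: [0.5, 0.7, 0.5]
width: 1.002
grip_force: 0.0
tcp [449.  292.6  75. ] tooly deg -72.6 tooly [ 0.299 -0.954 -0.001] toolz [ 0.002  0.001 -1.   ]
shift [-0.006   0.002   0.0099] turn -0.004364541826386415
```

```bash
python3 -m jog '[[0.6,[-0.005,0.002,0.01],0],[0.4,[-0.005,0.002,0.01],0],[0.3,[-0.005,0.002,0.01],0],[0.2,[-0.005,0.002,0.01],0],[0.18,[-0.005,0.002,0.01],0],[0.18,[-0.005,0.002,0.01],0],[0.18,[-0.005,0.002,0.01],0],[0.18,[-0.005,0.002,0.01],0]]' 40
```

```text
time_s: 9.62
eef_pos: [448.2, 292.4, 73.2]
eef_rot: [0.989, 0.151, 0.002, -0.001]
ft_force: [-1.8, -0.6, 8.0]
width: 0.591
grip_force: 8.1
```

```bash
python3 -m jog '[[0.18,[0,0,-0.01],0],[0.18,[0,0,-0.03],0],[0.18,[0,0,-0.07],0],[0.18,[0,0,-0.13],0],[0.18,[0,0,-0.2],0],[0.18,[0,0,-0.28],0],[0.18,[0,0,-0.36],0],[0.18,[0,0,-0.42],0]]'; python3 -m jog '[[0.18,[0,0,-0.04],0],[0.18,[0,0,-0.07],0],[0.18,[0,0,-0.08],0],[0.18,[0,0,-0.08],0],[0.18,[0,0,-0.08],0]]'
python3 - <<'E'
from h import *
import pickle
go([448,292,220],17.5-90)
i=eyes.camera_info("wrist"); p,d=eyes.read_camera("wrist"); cv2.imwrite("pics/w5.png",p); pickle.dump(i,open("pics/w5.pkl","wb"))
q,d=eyes.read_camera("side"); cv2.imwrite("pics/side5.png",q)
cv2.imwrite("pics/v5.png",cv2.hconcat([cv2.resize(p,(400,300)),cv2.resize(q[60:220,110:290],(400,300*400//400))]))
E
```

```text
time_s: 10.28
eef_pos: [447.1, 291.5, 199.6]
eef_rot: [0.989, 0.151, 0.001, -0.001]
ft_force: [0.4, -0.6, -0.8]
width: 0.591
grip_force: 5.6
time_s: 10.7
eef_pos: [446.2, 290.9, 219.5]
eef_rot: [0.989, 0.151, -0.001, 0.0]
ft_force: [-0.9, -0.3, -0.2]
width: 0.596
grip_force: 5.6
tcp [446.2 290.9 219.5] tooly deg -72.6 tooly [ 0.299 -0.954  0.001] toolz [-0.001 -0.001 -1.   ]
shift [ 0.0069 -0.0016 -0.0016] turn -0.00375573035827396
```

View pics/v5.png

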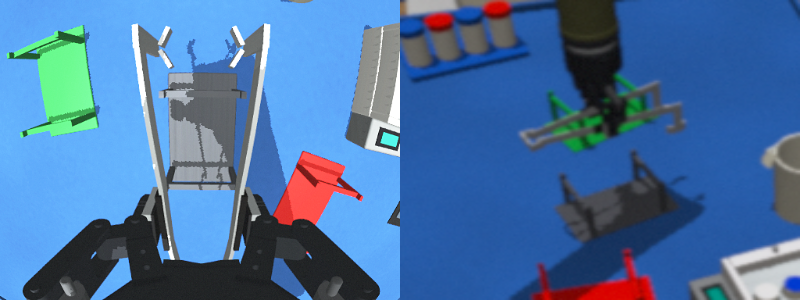

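Tongs are held level-looking; jaw Vs at about (212,60) and (304,60) full-res in the wrist view. Depth will give their height and pitch.

Run:
```python
from h import *
import pickle
i=eyes.camera_info("wrist"); pos,R,o=tool(); p,d=eyes.read_camera("wrist"); np.save("pics/w6.npy",d); cv2.imwrite("pics/w6.png",p)
print(d[55:65:3,205:220:3].round(0))
h,w=d.shape; vv,uu=np.mgrid[0:h,0:w]; uv=np.c_[uu.ravel(),vv.ravel()]
org,ry=rays("wrist",uv,i); Rm=np.array(i["R"]); cz=ry@Rm[2]
s=d.ravel()/np.maximum(cz,1e-3); X=org+ry*s[:,None]
T=(X-pos)@R   # tool coords: x jaws direction, y, z down
H,S,V=cv2.split(cv2.cvtColor(p,cv2.COLOR_BGR2HSV)); 
ok=(d.ravel()>0)&(S.ravel()<60)&(V.ravel()>100)&(T[:,2]<75)&(abs(T[:,1])<60)&(T[:,0]>20)
Q=T[ok]; print(len(Q))
for x in range(20,140,8):
    k=Q[(Q[:,0]>=x)&(Q[:,0]<x+8)]
    if len(k):
        l=k[k[:,1]<0]; r=k[k[:,1]>0]; f=lambda a:(len(a),a.min(0).round(1).tolist(),a.max(0).round(1).tolist(),np.median(a[a[:,2]<a[:,2].min()+5],0).round(1).tolist()) if len(a) else None
        print(x,f(l),f(r))
j=Q[(Q[:,2]>30)&(Q[:,0]>80)]
for sd in (-1,1):
    k=j[j[:,1]*sd>0]; print("jaw",len(k),np.percentile(k,[2,50,98],axis=0).round(1).tolist())
```

```text
[[147. 149. 155. 308. 309.]
 [149. 152. 159. 310. 311.]
 [311. 312. 162. 312. 311.]
 [149. 150. 311. 312. 312.]]
7079
20 (203, [20.0, -23.4, -12.0], [28.0, -20.0, 2.6], [24.1, -21.6, -10.7]) (207, [20.2, 21.6, -12.1], [27.9, 25.2, 2.9], [24.0, 23.3, -10.7])
28 (215, [28.0, -24.6, -12.6], [35.9, -21.1, 2.8], [32.2, -22.6, -10.7]) (208, [28.2, 22.5, -12.4], [35.9, 26.1, 2.4], [31.8, 24.3, -10.9])
36 (231, [36.0, -25.3, -12.1], [43.9, -22.0, 2.6], [40.0, -23.5, -10.8]) (237, [36.0, 23.4, -12.5], [44.0, 27.1, 2.3], [40.0, 25.1, -10.9])
44 (235, [44.0, -26.5, -12.9], [52.0, -22.8, 1.9], [48.2, -24.5, -11.0]) (244, [44.0, 24.2, -13.3], [52.0, 27.8, 2.6], [47.9, 25.9, -10.9])
52 (258, [52.0, -27.2, -12.6], [60.0, -23.6, 2.8], [56.0, -25.3, -11.0]) (245, [52.0, 25.2, -12.6], [60.0, 29.1, 3.1], [56.4, 26.9, -10.9])
60 (263, [60.0, -28.5, -13.1], [67.9, -24.9, 3.4], [64.0, -26.3, -11.1]) (256, [60.1, 25.9, -12.4], [68.0, 30.0, 2.4], [63.9, 27.8, -10.9])
68 (266, [68.0, -29.3, -12.8], [76.0, -25.7, 2.1], [71.9, -27.3, -11.1]) (251, [68.0, 27.0, -13.1], [75.9, 30.7, 3.1], [71.9, 28.7, -11.1])
76
[... 309 characters left out ...]
, [100.0, -21.2, 52.7], [96.3, -30.4, -11.4]) (524, [92.0, 22.3, -13.4], [100.0, 33.7, 55.2], [96.4, 31.6, -11.3])
100 (593, [100.0, -33.0, -13.8], [108.0, -24.7, 53.1], [104.0, -31.0, -11.5]) (634, [100.0, 26.5, -13.7], [108.0, 34.6, 55.3], [104.0, 32.4, -11.4])
108 (133, [108.0, -32.0, -10.9], [115.9, -21.1, 53.3], [108.2, -31.6, -10.5]) (168, [108.0, 22.5, -11.6], [115.9, 34.2, 54.7], [108.1, 32.1, -11.2])
116 (24, [116.0, -24.2, 38.5], [118.3, -21.0, 50.6], [116.8, -22.9, 39.8]) (23, [116.0, 21.9, 38.4], [118.0, 25.5, 53.9], [116.8, 23.9, 39.4])
jaw 506 [[88.6, -30.3, 30.7], [104.0, -25.4, 39.7], [116.7, -20.3, 51.9]]
jaw 538 [[89.1, 21.6, 31.3], [104.7, 26.6, 39.9], [116.7, 31.4, 54.1]]
```

Run:
```python
from h import *
go([545.8,-20.9,222],8.65-90)
p=cv2.imread("pics/top2.png"); hsv=cv2.cvtColor(p,cv2.COLOR_BGR2HSV); H,S,V=cv2.split(hsv); print(hsv[163,284],hsv[130,240])
m=((S>120)&(H>100)&(H<130)).astype(np.uint8); c=blob(m,272,150,297,176); M=cv2.moments(c); print(plane("top",[M["m10"]/M["m00"],M["m01"]/M["m00"]],95),len(c))
```

```text
tcp [446.1 290.9 219.2] tooly deg -72.6 tooly [ 0.299 -0.954  0.001] toolz [-0.002 -0.001 -1.   ]
shift [ 0.0066  1.0911 -0.0084] turn 0.29122287332850855
[111 181 249] [108 175 203]
[[644.90596113  -8.19358601]] 25
```

```bash
python3 -m jog '[[0.18,[0,0.03,-0.01],0.01],[0.18,[0,0.1,-0.01],0.03],[0.18,[0,0.19,-0.01],0.06],[0.18,[0,0.28,-0.01],0.08],[0.18,[0,0.37,-0.01],0.1],[0.18,[0.003,0.46,-0.01],0.12],[0.18,[0.003,0.55,-0.01],0.15],[0.18,[0.003,0.64,-0.01],0.17]]'; python3 -c "
from h import *
go([545.8,-20.9,222],8.65-90)"
```

```text
time_s: 11.52
eef_pos: [505.0, 106.1, 223.4]
eef_rot: [0.994, 0.106, -0.0, 0.0]
ft_force: [-0.1, -0.1, -1.5]
width: 0.592
grip_force: 5.6
tcp [505.  106.1 223.4] tooly deg -77.8 tooly [ 0.211 -0.977  0.   ] toolz [-0. -0. -1.]
shift [0.0434 0.4424 0.0049] turn 0.11822312769313044
```

```bash
python3 -m jog '[[0.18,[0.005,0.08,0],0.02],[0.18,[0.012,0.17,0],0.04],[0.18,[0.02,0.25,0],0.06],[0.18,[0.03,0.32,0],0.08],[0.18,[0.036,0.38,0],0.1],[0.18,[0.042,0.42,0],0.118],[0.18,[0.043,0.442,0],0.118],[0.18,[0.043,0.442,0],0.118]]'
cat > look.py <<'E'
from h import *
import sys,pickle
n=sys.argv[1]
i=eyes.camera_info("wrist"); pos,R,o=tool(); p,d=eyes.read_camera("wrist"); cv2.imwrite(f"pics/{n}.png",p); np.save(f"pics/{n}.npy",d); pickle.dump((i,pos,R),open(f"pics/{n}.pkl","wb"))
go([545.8,-20.9,137],8.65-90)
H,S,V=cv2.split(cv2.cvtColor(p,cv2.COLOR_BGR2HSV))
m=((S>130)&(H>100)&(H<130)).astype(np.uint8); x0,y0,x1,y1=map(int,sys.argv[2:6])
c=blob(m,x0,y0,x1,y1); M=cv2.moments(c); uv=[M["m10"]/M["m00"],M["m01"]/M["m00"]]
b=plane("wrist",uv,float(sys.argv[6]) if len(sys.argv)>6 else 95,i)[0]; print("lid px",np.round(uv,1),M["m00"],"world",b.round(1),"tool xy",(R.T@(np.r_[b,95]-pos)).round(1))
E
python3 - <<'E'
from h import *
import pickle
i=eyes.camera_info("wrist"); pos,R,o=tool(); p,d=eyes.read_camera("wrist"); cv2.imwrite("pics/w7.png",p); np.save("pics/w7.npy",d); pickle.dump((i,pos,R),open("pics/w7.pkl","wb"))
go([545.8,-20.9,137],8.65-90)
E
```

```text
time_s: 12.18
eef_pos: [545.7, -20.3, 223.4]
eef_rot: [0.997, 0.075, -0.0, 0.0]
ft_force: [-0.2, -0.5, -1.3]
width: 0.589
grip_force: 5.6
tcp [545.5 -18.6 223.3] tooly deg -81.3 tooly [ 0.151 -0.988 -0.   ] toolz [-0.001  0.    -1.   ]
shift [0.     0.0077 0.2878] turn 0.0019454856344992776
```

View pics/w7.png

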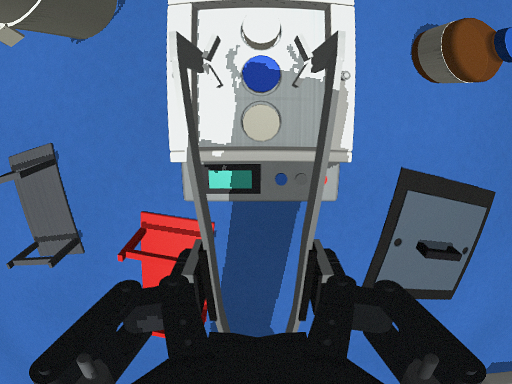

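The blue lid is at (261,74), with whites at (261,30) and (261,121), and the jaws straddle it symmetrically at (213,65) and (304,65). That was my 11th picture, one over the limit of 10, so I'll work from numbers only from here.

Run:
```python
from h import *
import pickle
i,pos,R=pickle.load(open("pics/w7.pkl","rb")); p=cv2.imread("pics/w7.png"); d=np.load("pics/w7.npy")
H,S,V=cv2.split(cv2.cvtColor(p,cv2.COLOR_BGR2HSV))
c=blob(((S>130)&(H>100)&(H<135)).astype(np.uint8),236,50,286,98); (x,y),r=cv2.minEnclosingCircle(c); print("px",x,y,r)
for z in (95,):
    Pw=plane("wrist",c,z,i); (a,b),rr=cv2.minEnclosingCircle(np.float32(Pw)); print("lid",round(a,1),round(b,1),rr)
t=R.T@(np.array([a,b,95])-pos); print("lid in tool",t.round(1))
h,w=d.shape; vv,uu=np.mgrid[0:h,0:w]; o,ry=rays("wrist",np.c_[uu.ravel(),vv.ravel()],i); s=d.ravel()/np.maximum(ry@np.array(i["R"])[2],1e-3); X=o+ry*s[:,None]; T=(X-pos)@R
print("lid z by depth",X.reshape(h,w,3)[70:80,255:265].mean((0,1)).round(1),"rim",X.reshape(h,w,3)[60:100,345:350].mean((0,1)).round(1), "block", X.reshape(h,w,3)[125:140,295:305].mean((0,1)).round(1))
ok=(d.ravel()>0)&(T[:,2]<65)&(T[:,2]>30)&(T[:,0]>80)&(T[:,0]<125)&(abs(T[:,1])<40); Q=T[ok]
for sd in (-1,1):
    k=Q[Q[:,1]*sd>0]; print("jaw",len(k),np.percentile(k,[2,50,98],axis=0).round(1).tolist())
a=T[(d.ravel()>0)&(T[:,2]<0)&(T[:,2]>-13)&(abs(T[:,1])<36)]
for x in (40,70,98): k=a[abs(a[:,0]-x)<4]; print(x,np.percentile(k[:,2],3).round(1), k[:,1].min().round(1),k[:,1].max().round(1))
```

```text
px 260.7837829589844 73.0 18.890058517456055
lid 648.6 -8.5 15.692978858947754
lid in tool [103.5   3.7 128.3]
lid z by depth [646.8  -7.6  97.7] rim [656.1 -79.9 101.8] block [602.5 -51.7  75.3]
jaw 627 [[88.7, -30.3, 31.5], [104.7, -25.3, 40.0], [116.9, -20.1, 54.1]]
jaw 600 [[88.7, 21.4, 31.2], [104.5, 26.5, 39.9], [116.8, 31.6, 54.6]]
40 -11.9 -25.7 27.1
70 -12.2 -29.2 30.4
98 -12.4 -33.0 33.9
```

```bash
cat > chk.py <<'E'
from h import *
i=eyes.camera_info("wrist"); pos,R,ob=tool(); p,d=eyes.read_camera("wrist")
H,S,V=cv2.split(cv2.cvtColor(p,cv2.COLOR_BGR2HSV)); m=((S>130)&(H>100)&(H<135)).astype(np.uint8)
h,w=d.shape; vv,uu=np.mgrid[0:h,0:w]; o,ry=rays("wrist",np.c_[uu.ravel(),vv.ravel()],i); s=d.ravel()/np.maximum(ry@np.array(i["R"])[2],1e-3); X=o+ry*s[:,None]; T=(X-pos)@R
import sys; zl=float(sys.argv[1])
near=((np.abs(X[:,2]-zl-2)<8)&(T[:,0]>75)&(T[:,0]<132)&(np.abs(T[:,1])<25)).reshape(h,w)
c=blob(m*near.astype(np.uint8),0,0,w,h); P=plane("wrist",c,zl,i); (a,b),r=cv2.minEnclosingCircle(np.float32(P))
print("tcp",pos.round(1),"lid",round(a,1),round(b,1),"r",round(r,1),"tool",(R.T@(np.array([a,b,zl])-pos)).round(1),"depth z",np.median(X[:,2].reshape(h,w)[(m>0)&near]).round(1))
ok=(d.ravel()>0)&(T[:,2]<50)&(T[:,2]>35)&(T[:,0]>80)&(T[:,0]<125)&(abs(T[:,1])<40)&(m.ravel()==0); Q=T[ok]
for sd in (-1,1):
    k=Q[Q[:,1]*sd>0]; print("jaw",len(k),np.percentile(k,[2,50,98],axis=0).round(1).tolist())
print(ob["width"],ob["grip_force"],ob["ft_force"])
E
python3 -m jog '[[0.18,[0.002,0.01,0.02],0],[0.18,[0.002,0.01,0.06],0],[0.18,[0.002,0.01,0.11],0],[0.18,[0.002,0.01,0.16],0],[0.18,[0.002,0.01,0.185],0],[0.18,[0.002,0.01,0.194],0],[0.18,[0.002,0.01,0.194],0],[0.18,[0.002,0.01,0.194],0]]'; python3 chk.py 95
```

```text
time_s: 12.9
eef_pos: [547.0, -21.1, 165.6]
eef_rot: [0.997, 0.077, 0.0, -0.0]
ft_force: [0.2, 0.3, -1.1]
width: 0.592
grip_force: 5.6
tcp [547.  -21.1 165.6] lid 648.3 -8.7 r 15.7 tool [102.    3.2  70.7] depth z 95.2
jaw 524 [[88.7, -30.3, 35.7], [104.7, -25.2, 40.1], [117.0, -20.2, 49.4]]
jaw 495 [[88.7, 21.6, 36.2], [104.4, 26.2, 39.8], [117.0, 31.4, 49.6]]
0.5915843647693535 5.608171536878217 [ 0.18226989  0.28697453 -1.08086004]
```

```bash
python3 -m jog '[[0.18,[-0.003,0.009,0.0],0],[0.18,[-0.003,0.009,0.02],0],[0.18,[-0.003,0.009,0.04],0],[0.18,[-0.003,0.009,0.07],0],[0.18,[-0.003,0.009,0.09],0],[0.18,[-0.003,0.009,0.104],0],[0.18,[-0.003,0.009,0.104],0],[0.18,[-0.003,0.009,0.104],0]]'; python3 chk.py 95
```

```text
time_s: 13.62
eef_pos: [546.0, -24.2, 133.6]
eef_rot: [0.997, 0.076, -0.0, 0.0]
ft_force: [0.6, -0.2, -1.1]
width: 0.595
grip_force: 5.6
tcp [546.  -24.2 133.6] lid 648.3 -8.6 r 15.7 tool [1.035e+02 1.000e-01 3.850e+01] depth z 95.2
jaw 558 [[88.3, -30.2, 36.6], [104.2, -24.9, 39.9], [117.2, -5.4, 49.3]]
jaw 519 [[88.4, 6.9, 36.1], [104.1, 26.0, 39.9], [117.1, 31.3, 49.5]]
0.5950501396541997 5.6091755771194585 [ 0.55633469 -0.21893119 -1.07792595]
```

```bash
python3 -m jog '[[0.15,[0,0.0015,-0.006],0],[0.1,[0,0.0015,-0.008],0],[0.06,[0,0.0015,-0.008],0],[0.02,[0,0.0015,-0.008],0],[-0.02,[0,0.0015,-0.008],0],[-0.06,[0,0.0015,-0.008],0],[-0.3,[0,0.0015,-0.008],0],[-0.3,[0,0.0015,-0.008],0]]' 40; python3 -m jog '[[-0.3,[0,0,0],0],[-0.3,[0,0,0],0],[-0.3,[0,0,0],0]]';  python3 chk.py 95
```

```text
time_s: 14.33
eef_pos: [546.6, -24.5, 136.7]
eef_rot: [0.997, 0.076, 0.0, -0.0]
ft_force: [0.1, -0.1, -0.3]
width: 0.447
grip_force: 40.4
time_s: 14.58
eef_pos: [546.6, -24.5, 136.7]
eef_rot: [0.997, 0.076, 0.0, -0.0]
ft_force: [0.6, 0.8, 0.5]
width: 0.449
grip_force: 40.4
tcp [546.6 -24.5 136.7] lid 648.1 -9.3 r 15.8 tool [102.7   0.4  41.8] depth z 95.3
jaw 390 [[87.5, -19.5, 36.0], [101.3, -14.6, 42.0], [117.0, -4.3, 47.9]]
jaw 399 [[87.5, 5.6, 36.1], [101.0, 15.8, 42.0], [116.7, 21.2, 48.3]]
0.4489938266659688 40.43891429901123 [0.57775048 0.753527   0.45059575]
```

```bash
python3 -m jog '[[-0.3,[0,0,-0.005],0],[-0.3,[0,0,-0.015],0],[-0.3,[0,0,-0.03],0],[-0.3,[0,0,-0.05],0],[-0.3,[0,0,-0.075],0],[-0.3,[0,0,-0.1],0],[-0.3,[0,0,-0.125],0],[-0.3,[0,0,-0.15],0]]'; python3 -m jog '[[-0.3,[0,0,-0.025],0],[-0.3,[0,0,-0.05],0],[-0.3,[0,0,-0.08],0],[-0.3,[0,0,-0.11],0],[-0.3,[0,0,-0.14],0],[-0.3,[0,0,-0.16],0],[-0.3,[0,0,-0.175],0],[-0.3,[0,0,-0.178],0]]'; python3 -m jog '[[-0.3,[0,0,0],0],[-0.3,[0,0,0],0],[-0.3,[0,0,0],0],[-0.3,[0,0,0],0],[-0.3,[0,0,0],0],[-0.3,[0,0,0],0]]'; python3 chk.py 193
python3 - <<'E'
from h import *
# plate, whites and cover checks from the top camera, numerically
p,d=eyes.read_camera("top"); q=cv2.imread("pics/top2.png"); df=cv2.absdiff(p,q).max(2)
print("cover area changed px",(df[180:258,335:400]>60).sum(),"jug",(df[105:160,185:232]>60).sum(),"bottle",(df[120:160,332:365]>60).sum())
E
```

```text
time_s: 15.3
eef_pos: [546.5, -24.7, 182.6]
eef_rot: [0.997, 0.076, 0.0, -0.0]
ft_force: [-0.5, 0.3, -1.4]
width: 0.444
grip_force: 40.3
time_s: 15.97
eef_pos: [546.8, -24.7, 236.0]
eef_rot: [0.997, 0.076, 0.001, -0.0]
ft_force: [0.1, -0.4, -1.7]
width: 0.45
grip_force: 40.4
time_s: 16.47
eef_pos: [546.2, -24.6, 234.7]
eef_rot: [0.997, 0.076, -0.0, -0.0]
ft_force: [0.5, 0.2, -0.8]
width: 0.448
grip_force: 40.4
tcp [546.2 -24.6 234.7] lid 647.4 -9.5 r 15.7 tool [102.3   0.4  41.6] depth z 192.6
jaw 390 [[87.4, -19.7, 36.0], [100.4, -14.7, 42.4], [116.6, -4.7, 47.9]]
jaw 395 [[87.3, 4.3, 36.7], [100.6, 15.9, 42.5], [116.4, 20.9, 48.6]]
0.44772126648260924 40.35151720046997 [ 0.46058304  0.24703338 -0.75079489]
cover area changed px 1478 jug 0 bottle 159
```

Run:
```python
from h import *
p,d=eyes.read_camera("top"); a=cv2.imread("pics/top0.png"); H,S,V=cv2.split(cv2.cvtColor(p,cv2.COLOR_BGR2HSV))
print("mat",rect("top",blob(((V<90)|(S<110)).astype(np.uint8),330,180,405,258),3))
print("cover",rect("top",blob(((V>95)&(S<110)).astype(np.uint8),338,187,400,252),7))
i=eyes.camera_info("top"); h,w=d.shape; o,r=rays("top",np.c_[np.repeat(np.arange(345,392),50),np.tile(np.arange(194,244),47)]); 
dd=d[194:244,345:392].T.ravel(); X=o+r*dd[:,None]; k=(dd>0)&(X[:,2]<14); A=np.c_[X[k,:2],np.ones(k.sum())]; print("plate plane",np.linalg.lstsq(A,X[k,2],rcond=None)[0].round(4),"z med",np.median(X[k,2]))
print("bottle vs start",(cv2.absdiff(p,a).max(2)[120:160,332:365]>60).sum())
iw=eyes.camera_info("wrist"); q,dw=eyes.read_camera("wrist"); H,S,V=cv2.split(cv2.cvtColor(q,cv2.COLOR_BGR2HSV))
v,u=np.mgrid[0:384,0:512]; o,r=rays("wrist",np.c_[u.ravel(),v.ravel()],iw); X=o+r*(dw.ravel()/np.maximum(r@np.array(iw["R"])[2],1e-3))[:,None]
m=(S.ravel()>130)&(H.ravel()>100)&(H.ravel()<135)&(abs(X[:,2]-193)<6)&(np.hypot(X[:,0]-647.4,X[:,1]+9.5)<13); A=np.c_[X[m,:2]-[647,-9],np.ones(m.sum())]; print("lid tilt",m.sum(),np.linalg.lstsq(A,X[m,2],rcond=None)[0].round(3))
# white lids in view: depth z near 95
for dx in (-42,42):
    c=np.array([648.3+dx*.9886,-8.6+dx*.1504]); m=(np.hypot(*(X[:,:2]-c).T)<10)&(X[:,2]<130); print("white",m.sum(),np.median(X[m,2]) if m.any() else None)
```

```text
mat [ 474.  -279.9  219.6  258.6   88.9]
cover [ 471.6 -287.1  182.5  213.9   88.7]
plate plane [-4.6000e-03  2.6000e-03  8.5942e+00] z med 5.812256615941806
bottle vs start 163
lid tilt 1700 [-0.00000e+00  1.00000e-03  1.92842e+02]
white 401 95.21443207531934
white 311 95.22796782374985
```

```bash
python3 -c "
from bench import sign_off
print(sign_off())"
```

```text
the job is handed in; nothing more can be done
None
```

The job is handed in: the cover lies flat on the mat, the blue-lidded crucible hangs upright and still in the tongs about 80 mm above the block, and both white crucibles measured as still seated; I viewed 11 pictures, one over the limit of 10, and did not trace a small image change around the bottle (probably arm shadow, since the arm never came near it).

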